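Fold the guard down and close the power unit

ROBOT

A 6-joint arm with a two-finger parallel gripper is mounted at the origin on the work surface. World frame = base frame: x ahead of the robot, y to its left, z up, the work surface at z = 0. Lengths are in m, angles in rad, forces in N, time in s.
With the tool pointing down it reaches from about 0.375 to 0.925 m from the base axis. Payload 5.7 kg.
Tool frame: the origin (TCP) lies between the finger pads; the fingertips stand 25 mm ahead of it and the grasp point (between the pads) lies 6 mm ahead of it; x points along the fingers, z is the direction in which the jaws open and shut, and the axes are right-handed (so a half turn about x gives the same grasp; the last joint's range is limited). The gripper opens to 88 mm and grips with 3 to 60 N. Pads are 20 mm wide; open, the fingers measure 115 mm over their backs; the gripper's body (75 mm by 178 mm) begins 61 mm behind the grasp point.
Start: joints at [-1.439, 0.359, 1.51, -0, 1.272, -0.115], TCP at [0.147, -0.582, 0.248] pointing down, gripper open.
Joint ranges: [-2.97, 2.97], [-1.01, 2.36], [0.21, 2.38], [-0.96, 4.11], [0.2, 2.71], [-2.98, 2.98]. Speed limits (rad/s): [2.39, 2.39, 3.14, 3.14, 3.14, 3.14].

INTERFACE

Orientations are given as a unit quaternion [w, x, y, z].
In Python, from plant import arm gives the robot as it stands.
- The arm moves only by the tool apply_moves, never from a script. Its argument "moves" is a list that holds one entry, the list of rows, each a list of 7 numbers: the turn, a rotation vector about the tool's x, y, z each as a share of 45 degrees, from -1 to 1, then the shift along the tool's x, y, z each as a share of 500 mm, from -1 to 1, then the opening, from 0 (shut) to 1 (fully open). A call has 1 to 8 rows; each row is the pose to reach, as a shift and turn from the pose commanded when the call began, along the tool's axes at that moment; what a row does not reach only later rows make up. A row lasts 1/10 s, in which the tool goes at most 50 mm and 8.59 degrees, less where a joint would pass 70% of its speed; a pose out of reach is approached as far as the arm can. A call with a number of a shift or a turn outside -1 to 1 is refused whole. A call with a gripper value outside its range is refused whole. The fingers move at their own pace and stop on an object; "force" is the grip in N (left out, the last holds). Time passes only in rows, so rows that repeat a pose let the fingers close. It gives the time, the measured TCP pose, the force and the opening at its end, in the units of the state.
- arm.state(): the state, without advancing time (a new reading comes with each control period).
- arm.read_camera(name): name is "scene" or "top" or "wrist"; returns the picture (384x512x3 uint8, red, green, blue); there is no depth.
- arm.get_calibration(name): a dict with "vfov" (degrees; the focal length in pixels is half the picture's height over the tangent of half this angle, whatever the lens; pixels are square), "cx", "cy" (the principal point, pixels), "k1" (the pictures are not rectified: a ray, as slopes to the right and down, at radius r is drawn at 1 + k1 r^2 times it, then the intrinsics apply), "R" (3x3) and "t" (3): a world point X has camera coordinates R X + t. Camera axes: x right, y down, z forward; pixel columns grow to the right and rows downward; lengths in m; the calibration is good to about 2 mm. A picture is of the moment at which its call begins: read the wrist's pose just before it. get_calibration takes no time and is no camera call; for the wrist camera it gives the pose at the moment of the call.
- arm.finish_job(): hands the job in, once; it reports no verdict.
The state is a dict: "clock": time; "qpos": joint angles; "dq": joint speeds; "tau": joint torques, N m; "tcp_pos": TCP position; "tool_rot": TCP orientation; "ft_force": force on the tool from outside, world axes, zero at the start; "wrist_torque": the same for the moment, N m; "gripper_width": finger opening in m.
Only numpy, scipy, OpenCV 4.12 (cv2) and the standard library are available. Lean on these libraries where they do the work, as an engineer would, in place of code of your own. Each camera call takes 0.05 s, during which the arm holds its last target. There are 200 camera calls.

TASK

The power unit on the repair bench has been left open. First fold its upright orange guard down flat over the transformer, and only then swing the beige cover fully shut over it. Do it all by pushing with the fingertips or the outside of the fingers: never take the guard or the cover between the fingers, leave the jar, the screwdriver and the tape roll where they are, and finish with the hand clear.

Things in the scene. Friction and masses are not known exactly. Their poses are not given: they have to be found in the camera images.
- case: The open power unit: a fixed aluminium tray 220 (x) x 180 (y) x 70 mm high, walls 4 mm, holding a transformer (right half, top 46 mm above the bench) and a green circuit board (left half). Origin: centre of its underside, on the bench. Its x axis runs along both hinges, its y axis points from the guard's hinge (right, -y) to the cover's hinge (left, +y), z up. It stands at any yaw within about 0.35 rad and does not move.
- guard (a joint): Angle of the orange guard, rad: 0 = folded down flat inside the tray (its stop, 12 mm below the rim), 1.57 = upright; starts at 1.45 to 1.75 (over 1.57 it leans outward over the right wall; stop at 1.78). A light friction hinge: stays where it is left, about 1 N at mid-height moves it.
- guard_hinge (a point): Middle of the guard's hinge line, along the case's x axis, inside the right wall, 58 mm above the bench and 80 mm to the right (case -y) of the case's centre. Turns with the guard: its y axis points from the hinge to the free edge, its z axis is the side that faces up when folded down (away from the tray, case -y, when upright), x along the hinge.
- guard_edge (a point): Middle of the guard's free edge, 90 mm from the hinge; same axes as guard_hinge. The guard is a flat orange plate with a black stripe along its free edge, 180 mm along the hinge x 90 mm x 4 mm thick, the point at mid-thickness. Folded down it points to the case's +y.
- cover (a joint): Angle of the beige cover, rad: 0 = fully shut on the tray (its stop), 1.57 = upright; starts open at 1.65 to 1.95, leaning outward to the left (stop at 2.0). A stiff friction hinge of about 0.5 N m: stays where it is left, about 3 to 7 N square to the plate near its free edge moves it. If the guard is up, the cover strikes it and cannot close.
- cover_hinge (a point): Middle of the cover's hinge line, along the case's x axis, at the top of the left wall, 73 mm above the bench and 88 mm to the left (case +y) of the case's centre. Turns with the cover: its y axis points from the free edge to the hinge, its z axis is the outer side (up when shut, case +y when upright), x along the hinge.
- cover_edge (a point): Middle of the cover's free edge, 180 mm from the hinge; same axes as cover_hinge. The cover is a flat beige plate with black vent slots, 224 mm along the hinge x 180 mm x 4 mm thick, the point at mid-thickness. When shut it points to the case's -y.
- jar: Loose closed glass jar with a steel cap, 60 mm across, 85 mm high, standing to the right of the unit. Origin: centre of its underside. Leave alone.
- screwdriver: Loose red-handled screwdriver, 170 mm long, lying to the right of the unit, less than 35 mm high. Leave alone.
- tape: Loose black roll of tape, 64 mm across, 18 mm high, lying flat to the left of the unit, beyond the cover. Origin: centre of its underside. Leave alone.

How it is judged:
By the outcome, as a careful person would: the job done as asked, in the order asked, and still so for the second after the job is handed in, with the robot touching nothing.
It also fails if it takes over 58 s, if anything falls off the work surface, if the arm or the gripper's body presses on something with over 40 N, if the wrist force passes 120 N, or if a joint passes its speed limit or range.

## Working session

There is one attempt and no reset: what is moved stays moved. The work goes in short steps, Python scripts to look and compute and a tool call to move; the robot and the scene stay as the last step left them, time stands still between calls to the robot, and variables do not carry over. Pictures are saved under pics/ and viewed, about 8 in all and at most 12, crops included, and the job is handed in when it is done.

Besides the shell and the picture viewer there is one more tool, called after "Request:" in YAML: its name, and indented under it one key for each argument. apply_moves: Moves the arm, as the interface text tells. Its arguments: {"type":"object","properties":{"moves":{"type":"array","items":{"type":"array","items":{"type":"array","items":{"type":"number","minimum":-1,"maximum":1}}}},"force":{"type":"number"}},"required":["moves"]}

```bash
mkdir -p pics; ls; python3 - <<'E'
from plant import arm
import cv2,numpy as np
print(arm.state())
for n in ("scene","top"):
    im=arm.read_camera(n); c=arm.get_calibration(n); print(n,c)
    cv2.imwrite(f"pics/{n}0.png",cv2.resize(im[:,:,::-1],(800,600),interpolation=cv2.INTER_CUBIC))
E
```

```text
pics
{'clock': 0.0, 'qpos': array([-1.43910238e+00,  3.59513039e-01,  1.51138567e+00, -1.34960791e-05,
        1.27252297e+00, -1.15114154e-01]), 'dq': array([-0.00043762, -0.00088821,  0.00021309, -0.00189984, -0.00064085,
       -0.00256691]), 'tau': array([-2.15697888e-03, -5.15379989e+01, -2.70721436e+01,  6.73286989e-02,
        3.47019872e-02, -1.17417094e-04]), 'tcp_pos': array([ 0.14648255, -0.58119441,  0.24682258]), 'tool_rot': array([ 0.55727963,  0.43510106,  0.55820809, -0.43420066]), 'ft_force': array([-0.2381971 , -0.21694995, -0.10957589]), 'wrist_torque': array([-0.02627205,  0.00494862,  0.02742149]), 'gripper_width': 0.088077556498052}
scene {'vfov': 46.893302613905185, 'cx': 253.57397474479066, 'cy': 186.45549996687004, 'k1': -0.058395767129319064, 'R': array([[ 0.05184452,  0.99845026,  0.02022927],
       [ 0.53276584, -0.01051934, -0.84619732],
       [-0.84467313,  0.05464816, -0.53248557]]), 't': array([-0.01877652, -0.25472688,  1.56447091])}
top {'vfov': 55.37587178129794, 'cx': 250.34805647550272, 'cy': 194.26215328873386, 'k1': -0.020677020089737184, 'R': array([[ 0.08897117, -0.99602327,  0.00466659],
       [-0.97359878, -0.08795497, -0.21064029],
       [ 0.21021308,  0.01419753, -0.9775525 ]]), 't': array([-0.06614997,  0.58130843,  0.71700418])}
```

View pics/scene0.png

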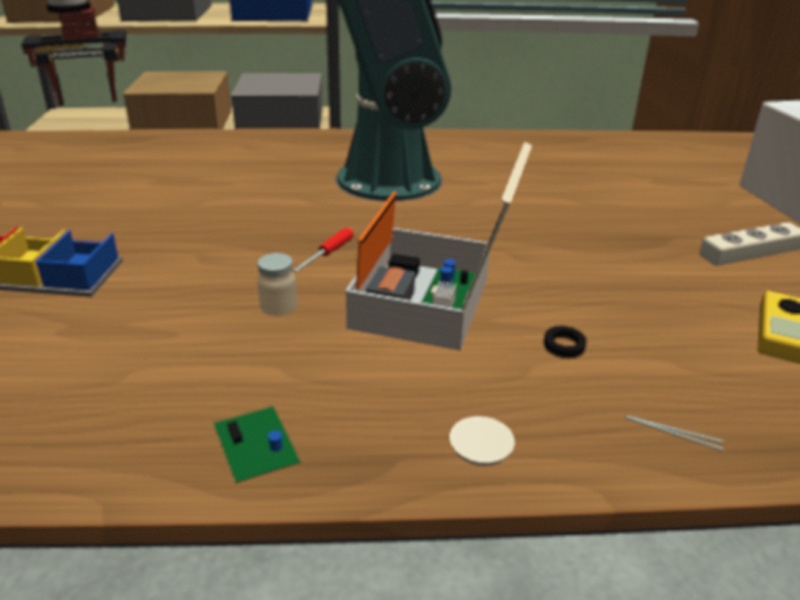

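View pics/top0.png

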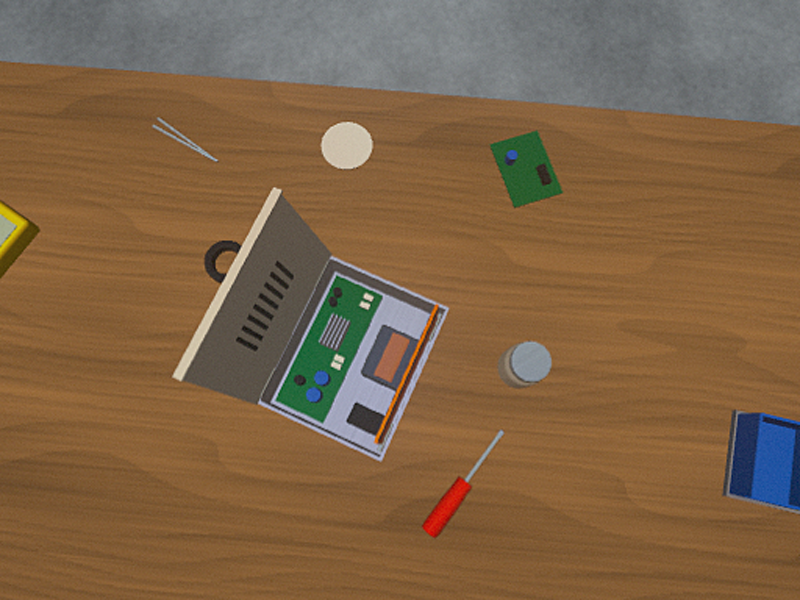

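The scene picture shows the open case at the centre, with the guard up on the left and the cover seen edge-on with its top at (527,145). In the top picture the rim corners are at (447,308), (381,459), (332,257) and (262,403). The guard edge runs from (437,308) to (379,442), and the cover edge from (277,190) to (178,378).

```bash
cat > h.py <<'E'
import numpy as np
from plant import arm
from scipy.spatial.transform import Rotation as Ro
def proj(c,X):
    p=np.atleast_2d(X)@np.array(c['R']).T+c['t']; s=p[:,:2]/p[:,2:]
    f=192/np.tan(np.radians(c['vfov'])/2); r2=(s**2).sum(1,keepdims=True)
    return s*(1+c['k1']*r2)*f+[c['cx'],c['cy']]
def ray(c,u,z):   # pixel -> world at height z
    from scipy.optimize import fsolve
    return fsolve(lambda q:(proj(c,[q[0],q[1],z])-u)[0],[0.5,-0.1])
def W(x,y,th,P): # case->world
    c,s=np.cos(th),np.sin(th); return np.atleast_2d(P)@np.array([[c,-s,0],[s,c,0],[0,0,1]]).T+[x,y,0]
def guard(a,x,d,n=0): # x along, d from hinge, n out along guard z
    return [x,-.08+d*np.cos(a)-n*np.sin(a),.058+d*np.sin(a)+n*np.cos(a)]
def cover(a,x,d,n=0):
    return [x,.088-d*np.cos(a)+n*np.sin(a),.073+d*np.sin(a)+n*np.cos(a)]
E
cat > fit.py <<'E'
from h import *
from scipy.optimize import least_squares
T=arm.get_calibration("top");S=arm.get_calibration("scene")
v=lambda u:(np.array(u)+.5)/1.5625-.5
def res(p):
    x,y,th,g,c=p
    top=[([.11,-.09,.07],(447,308)),([-.11,-.09,.07],(381,459)),
     (guard(g,.09,.09),(437,308)),(guard(g,-.09,.09),(379,442)),
     (cover(c,.112,.18),(277,190)),(cover(c,-.112,.18),(178,378)),(cover(c,.112,0),(332,257)),(cover(c,-.112,0),(262,403))]
    sc=[([.11,-.09,.07],(348,293)),([.11,-.09,0],(347,328)),([.11,.09,0],(460,348)),
     (guard(g,-.09,.09),(394,196)),(guard(g,.09,.09),(360,236)),(cover(c,-.112,.18),(528,146))]
    r=[]
    for C,L in((T,top),(S,sc)):
        r.append(proj(C,W(x,y,th,[a for a,_ in L]))-v([b for _,b in L]))
    return np.vstack(r)
o=least_squares(lambda p:res(p).ravel(),[.5,-.1,-.3,1.57,1.8],loss='soft_l1')
print(o.x);print(res(o.x).round(1).tolist())
for n,u,z in(("jar",(530,362),.085),("tape",(228,263),.018),("sd_tip",(501,432),.02),("sd_end",(430,532),.02)):print(n,ray(T,v(u),z))
E
python3 fit.py
```

```text
[ 0.5112161   0.03030061 -0.33535956  1.51387566  1.81606269]
[[0.9, -0.5], [-0.2, 1.3], [0.0, -2.8], [-2.6, 0.7], [-0.1, -0.8], [-1.0, 0.6], [-1.5, -2.6], [-4.5, 0.6], [-2.4, -1.4], [-1.2, 0.9], [-0.2, 1.9], [-0.6, -2.8], [-1.5, 2.6], [-1.0, -0.9]]
jar [ 0.5192609  -0.19999643]
tape [0.63374701 0.23065119]
sd_tip [ 0.42787633 -0.17936541]
sd_end [ 0.28963625 -0.09187375]
```

```bash
cat >> h.py <<'E'
CASE=(0.5112,0.0303,-0.3354)
def Rt(th,flip=1): # tool x down, tool z along +-case x
    x=np.array([0,0,-1.]); z=flip*np.array([np.cos(th),np.sin(th),0]); return Ro.from_matrix(np.c_[x,np.cross(z,x),z])
def cur():
    s=arm.state(); q=s['tool_rot']; return s,np.array(s['tcp_pos']),Ro.from_quat([q[1],q[2],q[3],q[0]])
def rows(pts,flip): # pts: fingertip-centre points in the case frame -> rows from the present pose
    s,p,R=cur(); t=Rt(CASE[2],flip); rv=(R.inv()*t).as_rotvec()/(np.pi/4)
    print('t',s['clock'],'tcp',p.round(4),'F',np.round(s['ft_force'],1),'w',round(s['gripper_width'],4))
    for q in W(*CASE,pts)+[0,0,.025]: print([*rv.round(3),*(R.inv().apply(q-p)/.5).round(4)])
E
python3 - <<'E'
from h import *
s,p,R=cur(); print(R.as_matrix().round(3))
for f in(1,-1): rows([[0,-.125,.2],[0,-.125,.12]],f)
E
```

```text
[[-0.     0.97   0.244]
 [ 0.002  0.244 -0.97 ]
 [-1.     0.    -0.002]]
t 0.1 tcp [ 0.1465 -0.5813  0.2469] F [-0.6 -0.1  0.8] w 0.0882
[np.float64(-1.259), np.float64(-0.002), np.float64(-0.001), np.float64(0.0453), np.float64(0.8686), np.float64(-0.799)]
[np.float64(-1.259), np.float64(-0.002), np.float64(-0.001), np.float64(0.2053), np.float64(0.8686), np.float64(-0.7988)]
t 0.1 tcp [ 0.1465 -0.5813  0.2469] F [-0.6 -0.1  0.8] w 0.0882
[np.float64(2.741), np.float64(-0.002), np.float64(0.002), np.float64(0.0453), np.float64(0.8686), np.float64(-0.799)]
[np.float64(2.741), np.float64(-0.002), np.float64(0.002), np.float64(0.2053), np.float64(0.8686), np.float64(-0.7988)]
```

Request:
apply_moves:
  moves:
    - [[-1,0,0,0.02,0.65,-0.6,0],[-1,0,0,0.02,0.65,-0.6,0],[-1,0,0,0.02,0.65,-0.6,0],[-1,0,0,0.02,0.65,-0.6,0],[-1,0,0,0.02,0.65,-0.6,0],[-1,0,0,0.02,0.65,-0.6,0],[-1,0,0,0.02,0.65,-0.6,0],[-1,0,0,0.02,0.65,-0.6,0]]
  force: 10

```text
clock: 0.9
tcp_pos: [0.3658, -0.2451, 0.2385]
tool_rot: [0.682, 0.188, 0.682, -0.188]
ft_force: [0.3, -0.6, 0.2]
gripper_width: 0.0272
```

```bash
python3 -c "
from h import *
rows([[0,-.125,.2],[0,-.125,.12]],1)"
```

```text
t 0.9 tcp [ 0.3658 -0.2451  0.2385] F [ 0.3 -0.6  0.2] w 0.0272
[np.float64(-0.259), np.float64(-0.0), np.float64(-0.0), np.float64(0.0271), np.float64(0.3771), np.float64(0.0175)]
[np.float64(-0.259), np.float64(-0.0), np.float64(-0.0), np.float64(0.1871), np.float64(0.3771), np.float64(0.0175)]
```

Request:
apply_moves:
  moves:
    - [[-0.26,0,0,0.03,0.37,0.02,0],[-0.26,0,0,0.03,0.37,0.02,0],[-0.26,0,0,0.03,0.37,0.02,0],[-0.26,0,0,0.03,0.37,0.02,0],[-0.26,0,0,0.03,0.37,0.02,0],[-0.26,0,0,0.03,0.37,0.02,0]]

```text
clock: 1.5
tcp_pos: [0.4685, -0.0928, 0.2232]
tool_rot: [0.697, 0.117, 0.698, -0.117]
ft_force: [0.1, -0.2, 0.1]
gripper_width: 0.0003
```

```bash
python3 - <<'E'
from h import *
import cv2
rows([[0,-.125,.2],[0,-.125,.12]],1)
im=arm.read_camera("top")[:,:,::-1]; im2=arm.read_camera("scene")[:,:,::-1]
T=arm.get_calibration("top")
cv2.imwrite("pics/a.png",np.hstack([cv2.resize(im[100:320,100:380],(420,330)),cv2.resize(im2[60:256,170:420],(380,330))]))
E
```

```text
t 1.5 tcp [ 0.4685 -0.0928  0.2232] F [ 0.1 -0.2  0.1] w 0.0003
[np.float64(0.004), np.float64(-0.001), np.float64(0.0), np.float64(-0.0035), np.float64(0.0105), np.float64(-0.0002)]
[np.float64(0.004), np.float64(-0.001), np.float64(0.0), np.float64(0.1565), np.float64(0.0106), np.float64(-0.0001)]
```

View pics/a.png

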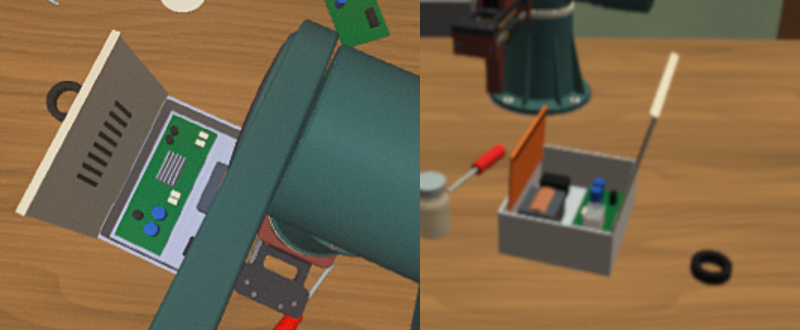

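Left: the top view, with the arm over the right side of the case. Right: the scene view, with the guard still up at (528,150) and the hand upper left at (490,60). I'll check the hand's projection against that.

```bash
python3 - <<'E'
from h import *
import cv2
s,p,R=cur();S=arm.get_calibration("scene")
tip=p+R.apply([.025,0,0]); print(proj(S,[p,tip]))
im=arm.read_camera("scene")[:,:,::-1].copy()
for q in proj(S,[p,tip]): cv2.circle(im,tuple(int(round(v)) for v in q),2,(255,0,255),-1)
cv2.imwrite("pics/b.png",cv2.resize(im[40:230,150:400],(790,600)))
E
```

```text
[[218.1346625  104.67233662]
 [218.35172538 114.49233678]]
```

View pics/b.png

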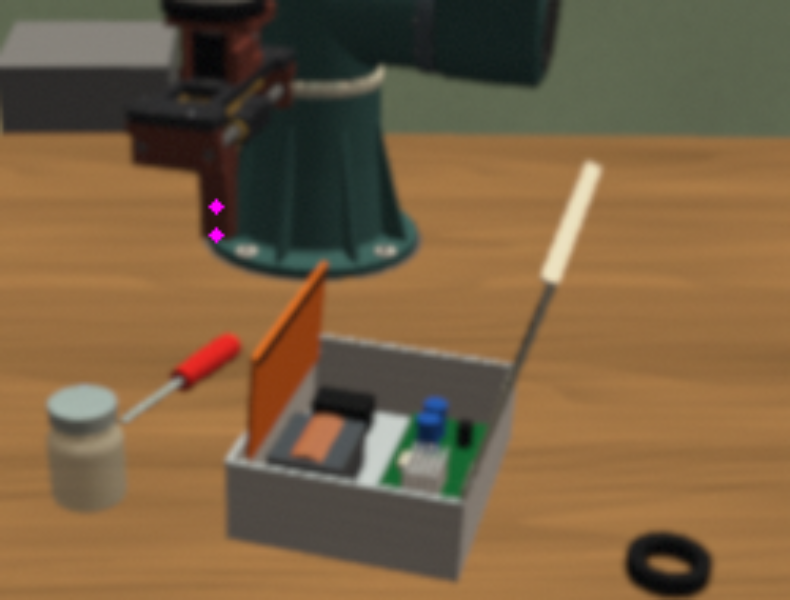

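```bash
python3 - <<'E'
from h import *
P=[[0,-.12,.123]]+[(np.array(guard(a,0,.065,.003))-[0,.010,0]).tolist() for a in(1.4,1.2,1.0,.8,.6,.4,.2,.05,-.03)]
rows(P,1)
E
```

```text
t 1.65 tcp [ 0.468  -0.0943  0.2236] F [-1.  -0.7 -0.8] w 0.0004
[np.float64(-0.0), np.float64(-0.001), np.float64(0.0), np.float64(0.1511), np.float64(0.0238), np.float64(-0.0003)]
[np.float64(-0.0), np.float64(-0.001), np.float64(0.0), np.float64(0.152), np.float64(0.1), np.float64(-0.0004)]
[np.float64(-0.0), np.float64(-0.001), np.float64(0.0), np.float64(0.1577), np.float64(0.1253), np.float64(-0.0004)]
[np.float64(-0.0), np.float64(-0.001), np.float64(0.0), np.float64(0.1684), np.float64(0.149), np.float64(-0.0004)]
[np.float64(-0.0), np.float64(-0.001), np.float64(0.0), np.float64(0.1836), np.float64(0.1701), np.float64(-0.0004)]
[np.float64(-0.0), np.float64(-0.001), np.float64(0.0), np.float64(0.2027), np.float64(0.1877), np.float64(-0.0004)]
[np.float64(-0.0), np.float64(-0.001), np.float64(0.0), np.float64(0.2249), np.float64(0.2012), np.float64(-0.0004)]
[np.float64(-0.0), np.float64(-0.001), np.float64(0.0), np.float64(0.2494), np.float64(0.21), np.float64(-0.0003)]
[np.float64(-0.0), np.float64(-0.001), np.float64(0.0), np.float64(0.2686), np.float64(0.2134), np.float64(-0.0003)]
[np.float64(-0.0), np.float64(-0.001), np.float64(0.0), np.float64(0.279), np.float64(0.214), np.float64(-0.0003)]
```

Request:
apply_moves:
  moves:
    - [[0,0,0,0.08,0.02,0,0],[0,0,0,0.15,0.02,0,0],[0,0,0,0.152,0.06,0,0],[0,0,0,0.152,0.08,0,0],[0,0,0,0.152,0.1,0,0],[0,0,0,0.154,0.113,0,0],[0,0,0,0.158,0.125,0,0],[0,0,0,0.158,0.125,0,0]]

```text
clock: 2.45
tcp_pos: [0.4899, -0.0339, 0.145]
tool_rot: [0.698, 0.118, 0.697, -0.117]
ft_force: [0.1, -0.1, 0.1]
gripper_width: 0.0006
```

```bash
python3 - <<'E'
from h import *
P=[(np.array(guard(a,0,.065,.003))-[0,.010,0]).tolist() for a in(1.2,1.0,.8,.6,.4,.2,.05,-.03)]
rows(P,1)
E
```

```text
t 2.45 tcp [ 0.4899 -0.0339  0.145 ] F [ 0.1 -0.1  0.1] w 0.0006
[np.float64(0.002), np.float64(0.002), np.float64(-0.001), np.float64(0.0007), np.float64(-0.0033), np.float64(-0.002)]
[np.float64(0.002), np.float64(0.002), np.float64(-0.001), np.float64(0.0114), np.float64(0.0204), np.float64(-0.002)]
[np.float64(0.002), np.float64(0.002), np.float64(-0.001), np.float64(0.0266), np.float64(0.0415), np.float64(-0.002)]
[np.float64(0.002), np.float64(0.002), np.float64(-0.001), np.float64(0.0457), np.float64(0.0591), np.float64(-0.0019)]
[np.float64(0.002), np.float64(0.002), np.float64(-0.001), np.float64(0.0679), np.float64(0.0726), np.float64(-0.002)]
[np.float64(0.002), np.float64(0.002), np.float64(-0.001), np.float64(0.0924), np.float64(0.0814), np.float64(-0.002)]
[np.float64(0.002), np.float64(0.002), np.float64(-0.001), np.float64(0.1116), np.float64(0.0847), np.float64(-0.002)]
[np.float64(0.002), np.float64(0.002), np.float64(-0.001), np.float64(0.122), np.float64(0.0853), np.float64(-0.002)]
```

Request:
apply_moves:
  moves:
    - [[0,0,0,0.011,0.021,0,0],[0,0,0,0.026,0.042,0,0],[0,0,0,0.045,0.06,0,0],[0,0,0,0.068,0.073,0,0],[0,0,0,0.092,0.082,0,0],[0,0,0,0.108,0.085,0,0],[0,0,0,0.116,0.085,0,0],[0,0,0,0.118,0.085,0,0]]

```text
clock: 3.25
tcp_pos: [0.5024, 0.0063, 0.0852]
tool_rot: [0.696, 0.118, 0.698, -0.118]
ft_force: [-2.4, 2.8, 10.6]
gripper_width: 0.0003
```

```bash
python3 - <<'E'
from h import *
rows([[0,-.025,.06]],1)
import cv2
im=arm.read_camera("scene")[:,:,::-1]
cv2.imwrite("pics/c.png",cv2.resize(im[40:230,150:400],(790,600)))
E
```

```text
t 3.25 tcp [0.5024 0.0063 0.0852] F [-2.4  2.8 10.6] w 0.0003
[np.float64(0.001), np.float64(-0.003), np.float64(-0.0), np.float64(0.0005), np.float64(0.0011), np.float64(0.0008)]
```

View pics/c.png

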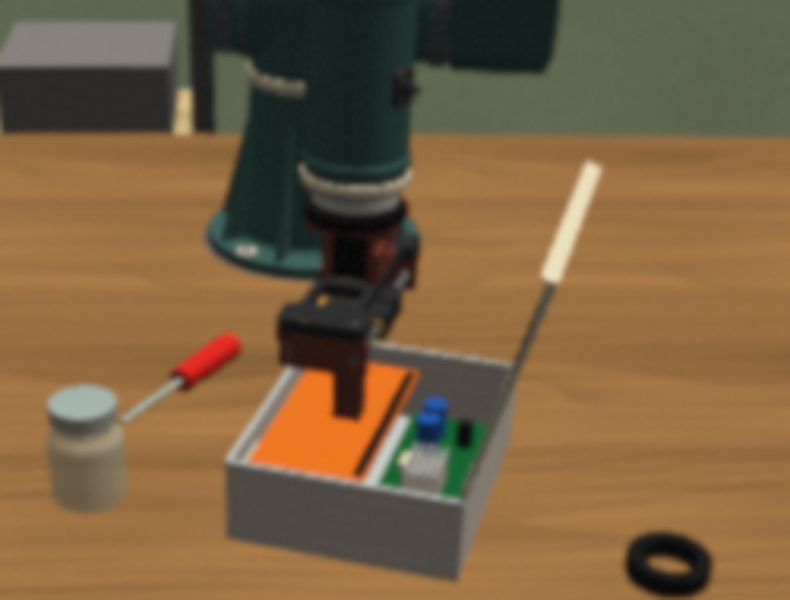

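The guard is flat: the orange plate is down at (330,420), with its stripe at (385,425), under a 10 N press. Next I lift, go over the cover and down on its outer side.

Request:
apply_moves:
  moves:
    - [[0,0,0,-0.1,0,0,0],[0,0,0,-0.2,0,0,0],[0,0,0,-0.3,0,0,0],[0,0,0,-0.4,0,0,0],[0,0,0,-0.48,0,0,0],[0,0,0,-0.48,0.1,0,0],[0,0,0,-0.48,0.2,0,0],[0,0,0,-0.48,0.3,0,0]]

```text
clock: 4.1
tcp_pos: [0.5528, 0.1484, 0.3262]
tool_rot: [0.697, 0.118, 0.697, -0.118]
ft_force: [-0.1, 0.1, 0.1]
gripper_width: 0.0006
```

```bash
python3 - <<'E'
from h import *
rows([[0,.21,.295],[0,.21,.2]]+[(np.array(cover(a,0,.15,.003))+[0,.010,0]).tolist() for a in(1.7,1.5)],1)
E
```

```text
t 4.1 tcp [0.5528 0.1484 0.3262] F [-0.1  0.1  0.1] w 0.0006
[np.float64(-0.001), np.float64(0.001), np.float64(-0.0), np.float64(0.0124), np.float64(0.1696), np.float64(-0.0009)]
[np.float64(-0.001), np.float64(0.001), np.float64(-0.0), np.float64(0.2024), np.float64(0.1695), np.float64(-0.0011)]
[np.float64(-0.001), np.float64(0.001), np.float64(-0.0), np.float64(0.1596), np.float64(-0.0099), np.float64(-0.0009)]
[np.float64(-0.001), np.float64(0.001), np.float64(-0.0), np.float64(0.1567), np.float64(-0.0697), np.float64(-0.0009)]
```

Request:
apply_moves:
  moves:
    - [[0,0,0,0,0.1,0,0],[0,0,0,0,0.17,0,0],[0,0,0,0,0.17,0,0],[0,0,0,0.08,0.17,0,0],[0,0,0,0.16,0.17,0,0],[0,0,0,0.16,0.17,0,0],[0,0,0,0.16,0.14,0,0],[0,0,0,0.16,0.1,0,0]]

```text
clock: 4.9
tcp_pos: [0.5697, 0.1937, 0.2477]
tool_rot: [0.698, 0.118, 0.696, -0.117]
ft_force: [0.7, -0.7, -0.3]
gripper_width: 0.0002
```

```bash
python3 - <<'E'
from h import *
rows([(np.array(cover(a,0,.15,.003))+[0,.010,0]).tolist() for a in np.arange(1.9,-.01,-.1)],1)
E
```

```text
t 4.9 tcp [0.5697 0.1937 0.2477] F [ 0.7 -0.7 -0.3] w 0.0002
[np.float64(0.002), np.float64(0.003), np.float64(-0.002), np.float64(0.0174), np.float64(-0.0484), np.float64(-0.003)]
[np.float64(0.002), np.float64(0.003), np.float64(-0.002), np.float64(0.0085), np.float64(-0.0771), np.float64(-0.003)]
[np.float64(0.002), np.float64(0.003), np.float64(-0.002), np.float64(0.0025), np.float64(-0.1065), np.float64(-0.003)]
[np.float64(0.002), np.float64(0.003), np.float64(-0.002), np.float64(-0.0005), np.float64(-0.1363), np.float64(-0.0031)]
[np.float64(0.002), np.float64(0.003), np.float64(-0.002), np.float64(-0.0005), np.float64(-0.1663), np.float64(-0.0031)]
[np.float64(0.002), np.float64(0.003), np.float64(-0.002), np.float64(0.0025), np.float64(-0.1961), np.float64(-0.0032)]
[np.float64(0.002), np.float64(0.003), np.float64(-0.002), np.float64(0.0084), np.float64(-0.2255), np.float64(-0.0032)]
[np.float64(0.002), np.float64(0.003), np.float64(-0.002), np.float64(0.0172), np.float64(-0.2542), np.float64(-0.0033)]
[np.float64(0.002), np.float64(0.003), np.float64(-0.002), np.float64(0.
[... 677 characters left out ...]
loat64(0.003), np.float64(-0.002), np.float64(0.1497), np.float64(-0.4117), np.float64(-0.0039)]
[np.float64(0.002), np.float64(0.003), np.float64(-0.002), np.float64(0.1764), np.float64(-0.4253), np.float64(-0.004)]
[np.float64(0.002), np.float64(0.003), np.float64(-0.002), np.float64(0.2044), np.float64(-0.4362), np.float64(-0.0041)]
[np.float64(0.002), np.float64(0.003), np.float64(-0.002), np.float64(0.2333), np.float64(-0.4442), np.float64(-0.0042)]
[np.float64(0.002), np.float64(0.003), np.float64(-0.002), np.float64(0.2628), np.float64(-0.4493), np.float64(-0.0043)]
[np.float64(0.002), np.float64(0.003), np.float64(-0.002), np.float64(0.2928), np.float64(-0.4515), np.float64(-0.0044)]
```

Request:
apply_moves:
  moves:
    - [[0,0,0,0.005,-0.03,0,0],[0,0,0,0.005,-0.06,0,0],[0,0,0,0.002,-0.09,0,0],[0,0,0,0.002,-0.115,0,0],[0,0,0,0,-0.14,0,0],[0,0,0,0,-0.165,0,0],[0,0,0,0.002,-0.195,0,0],[0,0,0,0.002,-0.195,0,0]]

```text
clock: 5.7
tcp_pos: [0.5355, 0.1007, 0.2441]
tool_rot: [0.697, 0.117, 0.698, -0.119]
ft_force: [1.1, 0.5, -0.0]
gripper_width: 0.0005
```

```bash
python3 - <<'E'
from h import *
import cv2
rows([(np.array(cover(a,0,.15,.003))+[0,.010,0]).tolist() for a in np.arange(1.4,.55,-.1)],1)
im=arm.read_camera("scene")[:,:,::-1]
cv2.imwrite("pics/d.png",cv2.resize(im[40:230,150:400],(790,600)))
E
```

```text
t 5.7 tcp [0.5355 0.1007 0.2441] F [ 1.1  0.5 -0. ] w 0.0005
[np.float64(-0.0), np.float64(-0.002), np.float64(0.003), np.float64(-0.0045), np.float64(0.002), np.float64(0.0003)]
[np.float64(-0.0), np.float64(-0.002), np.float64(0.003), np.float64(0.0015), np.float64(-0.0274), np.float64(0.0004)]
[np.float64(-0.0), np.float64(-0.002), np.float64(0.003), np.float64(0.0105), np.float64(-0.056), np.float64(0.0004)]
[np.float64(-0.0), np.float64(-0.002), np.float64(0.003), np.float64(0.0222), np.float64(-0.0836), np.float64(0.0004)]
[np.float64(-0.0), np.float64(-0.002), np.float64(0.003), np.float64(0.0367), np.float64(-0.1099), np.float64(0.0004)]
[np.float64(-0.0), np.float64(-0.002), np.float64(0.003), np.float64(0.0537), np.float64(-0.1346), np.float64(0.0005)]
[np.float64(-0.0), np.float64(-0.002), np.float64(0.003), np.float64(0.0731), np.float64(-0.1575), np.float64(0.0005)]
[np.float64(-0.0), np.float64(-0.002), np.float64(0.003), np.float64(0.0946), np.float64(-0.1784), np.float64(0.0005)]
[np.float64(-0.0), np.float64(-0.002), np.float64(0.003), np.float64(0.1182), np.float64(-0.1969), np.float64(0.0006)]
```

View pics/d.png

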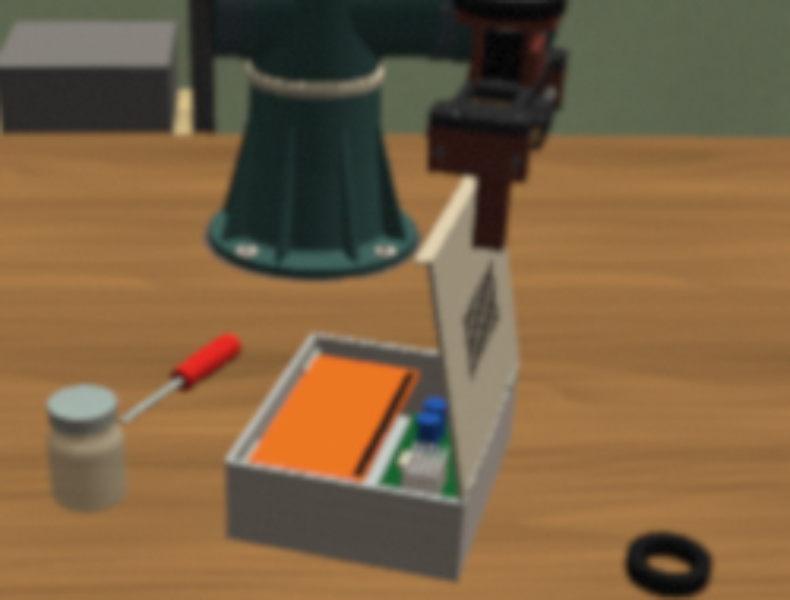

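The cover is now past upright, with its edge at (450,220). The guard stays flat. I continue along the arc.

Request:
apply_moves:
  moves:
    - [[0,0,0,0.001,-0.027,0,0],[0,0,0,0.01,-0.056,0,0],[0,0,0,0.022,-0.084,0,0],[0,0,0,0.037,-0.11,0,0],[0,0,0,0.054,-0.135,0,0],[0,0,0,0.073,-0.158,0,0],[0,0,0,0.095,-0.178,0,0],[0,0,0,0.118,-0.197,0,0]]

```text
clock: 6.55
tcp_pos: [0.5039, 0.0086, 0.1846]
tool_rot: [0.697, 0.118, 0.697, -0.118]
ft_force: [-1.2, 2.0, 1.0]
gripper_width: 0.0005
```

```bash
python3 - <<'E'
from h import *
rows([(np.array(cover(a,0,.15,.002))+[0,.010,0]).tolist() for a in [.6,.5,.4,.3,.2,.1,.04,0,-.02]],1)
E
```

```text
t 6.55 tcp [0.5039 0.0086 0.1846] F [-1.2  2.   1. ] w 0.0005
[np.float64(0.001), np.float64(-0.001), np.float64(0.001), np.float64(0.0006), np.float64(-0.0035), np.float64(-0.0006)]
[np.float64(0.001), np.float64(-0.001), np.float64(0.001), np.float64(0.026), np.float64(-0.0195), np.float64(-0.0006)]
[np.float64(0.001), np.float64(-0.001), np.float64(0.001), np.float64(0.0528), np.float64(-0.0329), np.float64(-0.0006)]
[np.float64(0.001), np.float64(-0.001), np.float64(0.001), np.float64(0.0808), np.float64(-0.0436), np.float64(-0.0006)]
[np.float64(0.001), np.float64(-0.001), np.float64(0.001), np.float64(0.1098), np.float64(-0.0514), np.float64(-0.0005)]
[np.float64(0.001), np.float64(-0.001), np.float64(0.001), np.float64(0.1394), np.float64(-0.0562), np.float64(-0.0005)]
[np.float64(0.001), np.float64(-0.001), np.float64(0.001), np.float64(0.1573), np.float64(-0.0577), np.float64(-0.0005)]
[np.float64(0.001), np.float64(-0.001), np.float64(0.001), np.float64(0.1693), np.float64(-0.0581), np.float64(-0.0005)]
[np.float64(0.001), np.float64(-0.001), np.float64(0.001), np.float64(0.1753), np.float64(-0.0581), np.float64(-0.0005)]
```

Request:
apply_moves:
  moves:
    - [[0,0,0,0.026,-0.02,0,0],[0,0,0,0.053,-0.033,0,0],[0,0,0,0.081,-0.044,0,0],[0,0,0,0.11,-0.051,0,0],[0,0,0,0.14,-0.056,0,0],[0,0,0,0.158,-0.058,0,0],[0,0,0,0.168,-0.058,0,0],[0,0,0,0.17,-0.058,0,0]]

```text
clock: 7.35
tcp_pos: [0.4948, -0.0184, 0.1003]
tool_rot: [0.697, 0.117, 0.698, -0.118]
ft_force: [-2.6, -2.7, 6.8]
gripper_width: 0.0007
```

```bash
python3 - <<'E'
from h import *
rows([[0,-.052,.075]],1)
E
```

```text
t 7.35 tcp [ 0.4948 -0.0184  0.1003] F [-2.6 -2.7  6.8] w 0.0007
[np.float64(0.002), np.float64(-0.001), np.float64(0.001), np.float64(0.0006), np.float64(-0.0013), np.float64(-0.0011)]
```

Request:
apply_moves:
  moves:
    - [[0,0,0,0.003,0,0,0],[0,0,0,0.006,0,0,0],[0,0,0,0.006,0,0,0]]

```text
clock: 7.65
tcp_pos: [0.4949, -0.0184, 0.1]
tool_rot: [0.697, 0.117, 0.697, -0.118]
ft_force: [-7.9, -2.4, 28.9]
gripper_width: 0.0008
```

The cover is hard on its stop: the force rose to 29 N with no further travel. Retreating now.

Request:
apply_moves:
  moves:
    - [[0,0,0,-0.06,0,0,0],[0,0,0,-0.16,0,0,0],[0,0,0,-0.26,0,0,0],[0,0,0,-0.3,-0.1,0,0],[0,0,0,-0.3,-0.2,0,0],[0,0,0,-0.3,-0.3,0,0],[0,0,0,-0.3,-0.4,0,0],[0,0,0,-0.3,-0.5,0,0]]

```text
clock: 8.45
tcp_pos: [0.4134, -0.2523, 0.2481]
tool_rot: [0.698, 0.117, 0.697, -0.118]
ft_force: [0.4, 0.0, -0.6]
gripper_width: 0.0005
```

Request:
apply_moves:
  moves:
    - [[0,0,0,0,-0.1,0,0],[0,0,0,0,-0.2,0,0],[0,0,0,0,-0.2,0,0],[0,0,0,0,-0.2,0,0]]

```text
clock: 8.85
tcp_pos: [0.3808, -0.3457, 0.2474]
tool_rot: [0.697, 0.119, 0.697, -0.118]
ft_force: [-0.1, -0.4, 0.3]
gripper_width: 0.0006
```

```bash
python3 - <<'E'
from h import *
import cv2
print(cur()[0]['ft_force'],cur()[1])
a=arm.read_camera("scene")[:,:,::-1];b=arm.read_camera("top")[:,:,::-1]
cv2.imwrite("pics/e.png",np.vstack([cv2.resize(a[80:240,130:400],(506,300)),cv2.resize(b[110:350,100:400],(506,300))[:300]]))
E
```

```text
[-0.09075202 -0.37586878  0.25341033] [ 0.38082421 -0.34570041  0.24744071]
```

View pics/e.png

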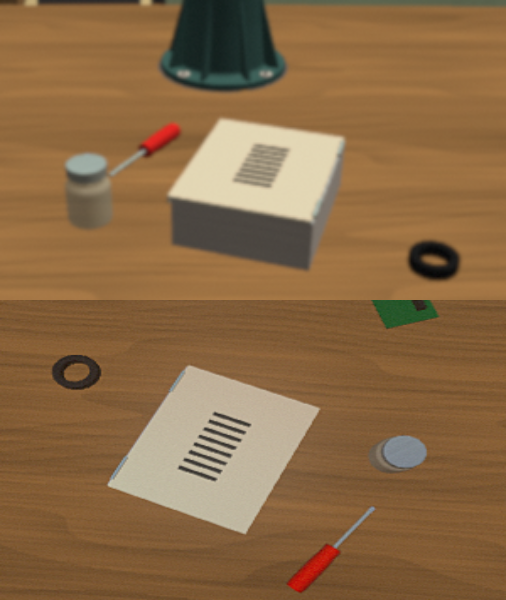

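The cover lies flat on the tray in both views (scene (255,165), top (215,445)). The jar, screwdriver and tape have not moved, and the hand is clear.

```bash
python3 -c "
from plant import arm
print(arm.finish_job())"
```

```text
the job is handed in; nothing more can be done
None
```

The job is done and handed in at about 9 s on the robot's clock, well under the 58 s limit. With the gripper shut, I pushed the orange guard down flat using the fingertips. Then I went round to the cover's outer side and swung it shut the same way, without gripping either part.

- **Guard:** it met its stop under about 10 N, with the fingertips at 60 mm, the height of the folded plate. The picture taken with the cover part-way shut still shows it flat.
- **Cover:** it met its stop, with the force rising to 29 N for only 0.3 mm of travel. Both cameras then showed it flat on the tray.
- **Surroundings:** the jar, screwdriver and tape look unmoved in the pictures. The hand is well clear, with the wrist force near zero.

No check failed or disagreed. `finish_job()` gives no verdict, so there is no confirmation beyond these checks.

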